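# Stow the leaning reagent bottle in its clamshell case for the drive

### The job

Get the reagent bottle ready for the drive: take the bottle that leans in the white stand, stand it upright and fully down in the round well of the grey clamshell case, then swing the case's upper half over and press it home so that the two halves meet edge to edge. Leave the small bottle, the cup and the test cassette where they are.

Things in the scene. Friction and masses are not known exactly. Their poses are not given: they have to be found in the camera images.
- bottle_center (a point): Centre (half-way up) of the loose white dropper bottle leaning in the stand. 67 mm long: round body 33 mm across over the lower 48 mm, then a cap 25 mm across. Its z axis runs from foot to cap; the foot is 33.5 mm along -z. About 30 g. With play it leans up to 0.08 rad more than the socket. Grip the top of the body, 12 mm along +z from here; the socket hides the rest.
- stand: White plastic bench stand, fixed to the worktop, 85 x 70 mm base. It holds the bottle in a block with a round socket 38 mm wide and 24 mm deep, 56 x 56 mm across, whose axis leans 0.55 rad (32 deg) from vertical, its upper end towards the stand's -x (roughly to the robot). Origin: centre of the underside; z up.
- socket (a point): Middle of the floor of the stand's socket; the bottle's foot rests here, and comes out along the leaning axis (0.55 rad from vertical towards the stand's -x).
- case: Grey plastic clamshell transport case, fixed to the worktop. Lower half 120 (x) x 110 (y) mm outside, 36 mm high, walls 4 mm, with a dark foam insert whose top is 28 mm above the worktop. Origin: centre of the underside; z up; the hinge is along its +x edge, its opening edge is at -x. The hinge edge is to the robot's left, give or take 20 deg.
- nest (a point): In the lower half, 8 mm from the case's centre towards its -x: the point where the bottle's centre lies when the bottle stands fully down in the well. The round well in the foam is 40 mm wide and 24 mm deep, its floor 4 mm above the worktop (33.5 mm under this point).
- lid_hinge (a point): Middle of the hinge line of the upper half, at the case's +x edge, 36 mm above the worktop; the line runs along the case's y.
- lid_edge (a point): Middle of the outer face of the opening edge of the upper half, 120 mm from the hinge line, half-way (20 mm) up its 40 mm wall. The upper half is a hollow shell 120 x 110 x 40 mm, walls 3 mm; shut, its flat outside is 76 mm above the worktop. With the bottle fully down 2 mm remain above the cap; a bottle standing proud keeps the halves apart.
- lid (a joint): Angle of the upper half: 0 shut with the edges together, about 1.57 upright, more leans back away from the well. Stiff friction hinge (0.13 N m): it stays where it is left, so it must be pushed all the way; 1 to 3 N at the edge moves it.
- small_bottle: Bystander: smaller dropper bottle standing on the worktop, 29 mm wide, 58 mm high. Origin at the centre of its foot.
- cup: Bystander: empty clear sample cup, 55 mm wide, 42 mm high. Origin at the centre of its foot.
- cassette: Bystander: flat white test cassette lying on the worktop, 70 x 21 x 5 mm. Origin at the centre of its underside.

How it is judged:
By the outcome, as a careful person would: the job done as asked, in the order asked, and still so for the second after the job is handed in, with the robot touching nothing.
It also fails if it takes over 53 s, if anything falls off the work surface, if the arm or the gripper's body presses on something with over 40 N, if the wrist force passes 120 N, or if a joint passes its speed limit or range.

### The arm

A 6-joint arm with a two-finger parallel gripper is mounted at the origin on a cart in front of the work surface, level with it; the furniture and walls round the work are solid. World frame = base frame: x ahead of the robot, y to its left, z up, the work surface at z = 0. Lengths are in mm, angles in degrees, forces in N, time in s.
With the tool pointing down it reaches from about 300 to 850 mm from the base axis. Payload 4.2 kg.
Tool frame: the origin (TCP) lies on the centre line of the jaws, within the pads' length; the fingertips stand 14 mm ahead of it and the grasp point (between the pads) lies 5 mm behind it (env.finger_overhang is the z of the fingertips in the tool frame, in mm); z points along the fingers, y is the line along which they close (so a half turn about z gives the same grasp; the last joint's range is limited). The gripper opens to 91 mm and grips with 3 to 60 N. Pads are 32 mm wide; open, the fingers measure 118 mm over their backs; the gripper's body (76 mm by 178 mm) begins 60 mm behind the grasp point.
Start: joints at [69.786, 18.312, 89.639, -0, 72.044, -1.146], TCP at [187.849, 543.465, 227.976] pointing down, gripper open.
Joint ranges: [-177.97, 177.97], [-48.28, 115.42], [12.27, 149.76], [-77.06, 257.06], [2.81, 150.46], [-146.56, 146.56]. Speed limits (degrees/s): [147.25, 147.25, 180, 180, 180, 180].

### API

Orientations are given as [roll, pitch, yaw] about the fixed x, y, z axes, in that order (R = Rz(yaw) Ry(pitch) Rx(roll)).
In Python, from workcell import sensors, viewer, env gives the robot as it stands. The module is installed in compiled form; this text tells all that it offers.
- The arm moves only by the tool step_arm, never from a script. Its argument "plan" is one flat list of numbers, 6 for each row, row after row: the shift along the tool's x, y, z in cm, then the turn, a rotation vector about the tool's x, y, z in rad. In form: [x, y, z, wx, wy, wz, x, y, z, wx, wy, wz, ...]. A call has 1 to 5 rows; each row shifts and turns the commanded pose from where the row before left it, along the tool's axes as they then stand; what a row does not reach is not made up. A row lasts 1/12 s, in which the tool goes at most 41.7 mm and 7.16 degrees, less where a joint would pass 70% of its speed; a pose out of reach is approached as far as the arm can. A call is refused whole if a number of a shift passes 4.17 or a number of a turn 0.125, either way. A call with a gripper value outside its range is refused whole. "hand" is the finger opening in cm, from 0 to 9.12, set as the call begins (left out, the last holds). The fingers move at their own pace and stop on an object; "newtons" is the grip in N (left out, the last holds). Time passes only in rows, so rows that do not move let the fingers close. It gives the time, the measured TCP pose, the force, the opening and the grip force at its end, in the units of the state.
- sensors.state(): the state, without advancing time (a new reading comes with each control period).
- viewer.grab_frame(name): name is "scene" or "side" or "wrist"; returns a dict with "img" (400x640x3 uint8, red, green, blue), "fx", "fy", "cx", "cy" (pixels), "position" and "attitude" of the camera in the world. Camera axes: x right, y down, z forward; pixel columns grow to the right and rows downward; lengths in mm; the calibration is good to about 2 mm. A picture is of the moment at which its call begins. There is no depth.
- env.job_done(): hands the job in; it is judged then, once.
Trained networks look in a picture, given as the dict that the camera call returned (one of the last four; its "shot" number tells which), for a name from the list of things; names that differ only in an ending like _2 or _b are one class to them, and where a whole thing is asked for, a point or a joint stands for the part that bears it (a point fixed in the world has none). Each returns a list of dicts, best first, with "score" (0 to 1); they miss things now and then, are a little off and sometimes report something else, mostly with a low value. They report only what shows in the picture. A call takes as long as a camera call.
- viewer.boxes_of(name, picture): "location" ([column, row] in pixels, amid what is visible of it).
- viewer.pinpoint(name, picture): "location" ([column, row] in pixels: a listed point, or the origin of a listed thing).
The state is a dict: "time_s": time; "qpos": joint angles; "qvel": joint speeds; "effort": joint torques, N m; "ee_pos": TCP position; "ee_rot": TCP orientation; "force": force on the tool from outside, world axes, zero at the start; "torque": the same for the moment, N m; "gripper_width": finger opening in mm; "gripper_force": force on a finger pad.
Only numpy, scipy, OpenCV 4.12 (cv2) and the standard library are available. Lean on these libraries where they do the work, as an engineer would, in place of code of your own. Each camera call takes 0.05 s, during which the arm holds its last target. There are 200 camera calls.

## Working session

There is one attempt and no reset: what is moved stays moved. The work goes in short steps, Python scripts to look and compute and a tool call to move; the robot and the scene stay as the last step left them, time stands still between calls to the robot, and variables do not carry over. Pictures are saved under pics/ and viewed, at most 10 in all, crops included, and the job is handed in when it is done.

Besides the shell and the picture viewer there is one more tool, called after "Call:" in YAML: its name, and indented under it one key for each argument. step_arm: Moves the arm, as the interface text tells. Its arguments: {"type":"object","properties":{"plan":{"type":"array","items":{"type":"number"}},"hand":{"type":"number"},"newtons":{"type":"number"}},"required":["plan"]}

```bash
mkdir -p pics; cat > h.py <<'E'
import numpy as np, cv2
from scipy.spatial.transform import Rotation as R
from workcell import sensors, viewer, env
def rot(a):
    a=np.array(a,float)
    return a if a.shape==(3,3) else R.from_euler('xyz',a,degrees=True).as_matrix()
def ray(p,uv):
    d=rot(p['attitude'])@np.array([(uv[0]-p['cx'])/p['fx'],(uv[1]-p['cy'])/p['fy'],1.])
    return np.array(p['position'],float),d/np.linalg.norm(d)
def atz(p,uv,z):
    o,d=ray(p,uv); return o+d*(z-o[2])/d[2]
def tri(rs):
    A=0;b=0
    for o,d in rs:
        M=np.eye(3)-np.outer(d,d);A=A+M;b=b+M@o
    X=np.linalg.solve(A,b)
    return X,[np.linalg.norm((np.eye(3)-np.outer(d,d))@(X-o)) for o,d in rs]
def proj(p,X):
    c=rot(p['attitude']).T@(np.array(X)-np.array(p['position']))
    return [p['cx']+p['fx']*c[0]/c[2],p['cy']+p['fy']*c[1]/c[2]]
E
cat > look.py <<'E'
from h import *
P={n:viewer.grab_frame(n) for n in('scene','side','wrist')}
for n,p in P.items():
    cv2.imwrite(f'pics/a_{n}.png',p['img'][:,:,::-1]);print(n,p['position'],p['attitude'],p['fx'])
for t in 'bottle_center socket stand case nest lid_hinge lid_edge small_bottle cup cassette'.split():
    rs=[]
    for n,p in P.items():
        r=viewer.pinpoint(t,p)
        if r:
            print(t,n,[(np.round(q['location']),round(q['score'],2)) for q in r[:2]])
            if r[0]['score']>.4: rs.append(ray(p,r[0]['location']))
    if len(rs)>1: X,e=tri(rs);print('  ->',X.round(1),np.round(e,1))
print(sensors.state())
E
python3 look.py; cd pics; python3 -c "
import cv2,numpy as np
cv2.imwrite('a_both.png',cv2.resize(np.vstack([cv2.imread('a_scene.png'),cv2.imread('a_side.png')]),(480,600)))"
```

```text
scene [ 155.98608624 -672.19008239  617.98880856] [-128.06915155   -1.25932559  -31.20756963] 427.9185116633522
side [ 505.66134277 -992.57587442  876.37397436] [-130.09958537    0.34647258   -2.12049644] 502.9588924584521
wrist [120.07533196 566.9344831  384.75371106] [1.65010526e+02 5.69869567e-02 7.08977527e+01] 278.66153968130965
bottle_center scene [(array([243., 158.]), 0.77)]
bottle_center side [(array([299., 152.]), 0.65)]
  -> [462.8 169.1  68.3] [4.4 4.4]
socket scene [(array([251., 164.]), 0.81), (array([347., 255.]), 0.42)]
socket side [(array([307., 166.]), 0.68), (array([327., 289.]), 0.48)]
  -> [484.1 166.9  33.5] [5.2 5.2]
stand scene [(array([254., 174.]), 0.97)]
stand side [(array([307., 170.]), 0.96)]
  -> [482.9 154.4  19.7] [1.8 1.8]
case scene [(array([371., 289.]), 0.79)]
case side [(array([328., 293.]), 0.72), (array([305., 161.]), 0.46)]
  -> [ 528.3 -270.1   -4.8] [1. 1.]
nest scene [(array([372., 275.]), 0.62)]
nest side [(array([325., 292.]), 0.33)]
lid_hinge scene [(array([347., 255.]), 0.7)]
lid_hinge side [(array([324., 260.]), 0.76)]
  -> [ 519.9 -199
[... 548 characters left out ...]
2.4  20.8 -23.8] [2.7 2.7]
{'time_s': 1.65, 'qpos': array([ 6.97838248e+01,  1.83100396e+01,  8.96385989e+01, -1.55969879e-05,
        7.20414092e+01, -1.14638579e+00]), 'qvel': array([ 0.01922288, -0.07324573,  0.12490872, -0.03793885, -0.0180339 ,
       -0.02185135]), 'effort': array([-1.50579024e-03, -4.12348473e+01, -2.32224047e+01,  7.25614862e-02,
        3.78120015e-02, -9.95245955e-06]), 'ee_pos': array([187.87804013, 543.47182286, 227.99731786]), 'ee_rot': array([1.79990050e+02, 2.13948238e-04, 1.60930215e+02]), 'force': array([-0.06347976, -1.12672192, -0.53401924]), 'torque': array([ 0.00740495, -0.04819962,  0.01481453]), 'gripper_force': 0.0, 'gripper_width': 90.94282481077647}
```

View picture.

View pics/a_side.png

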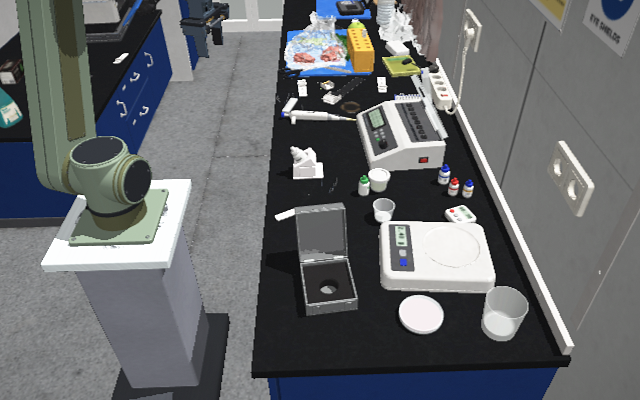

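View pics/a_scene.png

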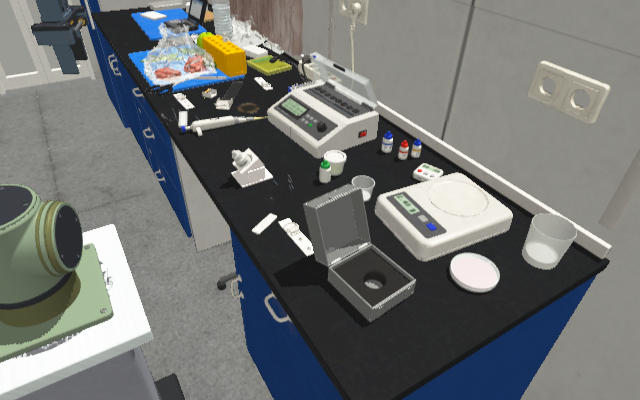

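```bash
cat >> h.py <<'E'
def pose():
    s=sensors.state(); return np.array(s['ee_pos']),rot(s['ee_rot'])
def Rt(x,z):  # tool rotation from desired tool-x hint and tool z
    z=np.array(z,float);z/=np.linalg.norm(z);x=np.array(x,float);x-=z*(x@z);x/=np.linalg.norm(x)
    return np.c_[x,np.cross(z,x),z]
def plan(wps,vmax=38,wmax=.12,start=None):
    """wps: list of (pos,R); prints calls of <=5 rows; returns end pose"""
    p,Q=start or pose(); rows=[]
    for tp,TQ in wps:
        tp=np.array(tp,float); rv=R.from_matrix(Q.T@TQ).as_rotvec()
        n=int(max(1,np.ceil(np.linalg.norm(tp-p)/vmax),np.ceil(np.linalg.norm(rv)/wmax)))
        for i in range(n):
            k=n-i; rv=R.from_matrix(Q.T@TQ).as_rotvec()/k; d=Q.T@(tp-p)/k
            d=np.round(d/10,2); rv=np.round(rv,3)
            p=p+Q@d*10; Q=Q@R.from_rotvec(rv).as_matrix(); rows.append([*d,*rv])
    for i in range(0,len(rows),5):
        print([float(v)+0 for r in rows[i:i+5] for v in r])
    return p,Q
def axis(lean,yaw=180): # unit bottle axis leaning towards heading yaw(deg)
    y=np.radians(yaw); return np.array([np.sin(lean)*np.cos(y),np.sin(lean)*np.sin(y),np.cos(lean)])
E
python3 - <<'E'
from h import *
a=axis(.57); c=np.array([463,168,66.])
print(plan([(c+117*a,Rt([-1,0,0],-a))]))
E
```

```text
[-2.69, -2.38, 0.53, -0.008, -0.047, -0.027, -2.6, -2.46, 0.63, -0.008, -0.047, -0.027, -2.5, -2.53, 0.73, -0.008, -0.047, -0.027, -2.39, -2.6, 0.83, -0.008, -0.047, -0.027, -2.28, -2.67, 0.92, -0.008, -0.047, -0.027]
[-2.16, -2.74, 1.0, -0.008, -0.047, -0.027, -2.04, -2.81, 1.08, -0.008, -0.047, -0.027, -1.91, -2.87, 1.15, -0.008, -0.047, -0.027, -1.78, -2.93, 1.21, -0.008, -0.047, -0.027, -1.64, -2.98, 1.27, -0.008, -0.047, -0.027]
[-1.5, -3.04, 1.31, -0.007, -0.047, -0.027, -1.35, -3.08, 1.36, -0.008, -0.047, -0.027]
(array([399.81392031, 167.99203939, 164.48806607]), array([[-8.42145489e-01, -1.00789638e-04,  5.39250373e-01],
       [ 1.27329641e-04,  9.99999917e-01,  3.85757197e-04],
       [-5.39250367e-01,  3.93526240e-04, -8.42145407e-01]]))
```

Call:
step_arm:
  plan: [-2.7,-2.4,0.5,-0.008,-0.047,-0.027,-2.6,-2.5,0.6,-0.008,-0.047,-0.027,-2.5,-2.5,0.7,-0.008,-0.047,-0.027,-2.4,-2.6,0.8,-0.008,-0.047,-0.027,-2.3,-2.7,0.9,-0.008,-0.047,-0.027]

```text
time_s: 2.07
ee_pos: [276.8, 385.2, 203.0]
ee_rot: [178.6, 13.7, 168.6]
force: [-0.2, -0.2, 0.0]
gripper_width: 91.1
gripper_force: 0.0
```

Call:
step_arm:
  plan: [-2.2,-2.7,1.0,-0.008,-0.047,-0.027,-2.0,-2.8,1.1,-0.008,-0.047,-0.027,-1.9,-2.9,1.1,-0.008,-0.047,-0.027,-1.8,-2.9,1.2,-0.008,-0.047,-0.027,-1.6,-3.0,1.3,-0.008,-0.047,-0.027]

```text
time_s: 2.48
ee_pos: [364.9, 229.3, 176.7]
ee_rot: [179.0, 27.4, 176.6]
force: [0.3, -0.6, -0.1]
gripper_width: 91.3
gripper_force: 0.0
```

Call:
step_arm:
  plan: [-1.5,-3.0,1.3,-0.008,-0.047,-0.027,-1.4,-3.1,1.3,-0.008,-0.047,-0.027,0,0,0,0,0,0,0,0,0,0,0,0]

```text
time_s: 2.82
ee_pos: [399.7, 165.6, 166.4]
ee_rot: [179.9, 32.6, 179.7]
force: [-0.3, 0.3, 0.6]
gripper_width: 91.0
gripper_force: 0.0
```

```bash
python3 - <<'E'
from h import *
P={n:viewer.grab_frame(n) for n in('wrist','scene','side')}
p=P['wrist'];cv2.imwrite('pics/b_wrist.png',p['img'][:,:,::-1])
for t in('bottle_center','socket','stand'):
    rs=[]
    for n in P:
        r=viewer.pinpoint(t,P[n])
        if r: print(t,n,np.round(r[0]['location'],1),round(r[0]['score'],2)); rs.append(ray(P[n],r[0]['location']))
    if len(rs)>1:
        X,e=tri(rs);print(X.round(1),np.round(e,1))
print(pose(),p['position'],p['attitude'])
import pickle;pickle.dump(P,open('b.pkl','wb'))
E
```

```text
bottle_center wrist [327.9 187.6] 0.88
bottle_center scene [241.7 160.8] 0.81
bottle_center side [297.5 155.9] 0.68
[460.9 177.9  54. ] [2.3 3.5 3.1]
socket wrist [324.7 185.4] 0.96
socket scene [252.4 164.5] 0.66
socket side [308.8 162.6] 0.56
[488.8 178.3  29.4] [3.2 2.1 1.2]
stand wrist [324.6 169.2] 0.66
stand scene [254.2 175.2] 0.87
stand side [305.7 170. ] 0.61
[484.5 176.    3.1] [2.3 7.  5.6]
(array([399.69502579, 168.24448067, 166.73185224]), array([[-8.42155614e-01, -1.44057310e-03,  5.39232646e-01],
       [-5.59289237e-04,  9.99998227e-01,  1.79804019e-03],
       [-5.39234280e-01,  1.21264263e-03, -8.42154927e-01]])) [254.95942027 166.05383696 260.14192867] [ 1.32415087e+02 -7.24550446e-02  8.97318504e+01]
```

View pics/b_wrist.png

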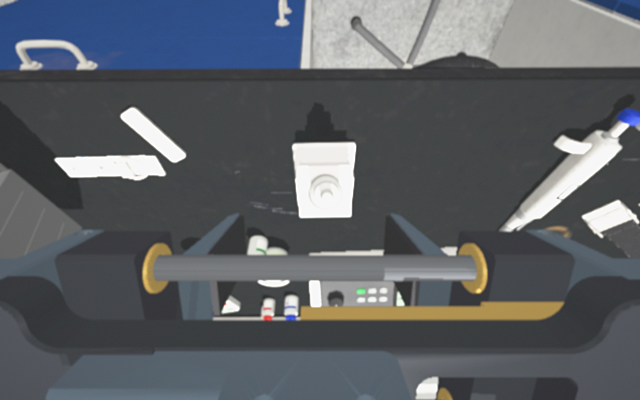

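```bash
python3 - <<'E'
from h import *
import pickle;P=pickle.load(open('b.pkl','rb'))
for n,uv in (('wrist',(326,187.6)),('scene',(241.7,160.8)),('scene',(243,158)),('side',(297.5,155.9)),('side',(299,152))):
    print(n,uv,[atz(P[n],uv,z).round(1).tolist() for z in(50,60,70)])
for n,(u,v) in (('scene',(250,165)),('side',(307,162))):
    im=P[n]['img'][v-30:v+30,u-35:u+35,::-1]; cv2.imwrite(f'pics/c_{n}.png',cv2.resize(im,None,fx=5.5,fy=5.5,interpolation=cv2.INTER_CUBIC))
a,b=[cv2.imread(f'pics/c_{n}.png') for n in('scene','side')]; cv2.imwrite('pics/c2.png',np.hstack([a,b]))
E
```

```text
wrist (326, 187.6) [[467.3, 177.7, 50.0], [457.2, 177.2, 60.0], [447.1, 176.6, 70.0]]
scene (241.7, 160.8) [[463.6, 178.4, 50.0], [458.2, 163.4, 60.0], [452.8, 148.5, 70.0]]
scene (243, 158) [[471.4, 188.7, 50.0], [465.9, 173.6, 60.0], [460.3, 158.4, 70.0]]
side (297.5, 155.9) [[457.8, 185.5, 50.0], [458.3, 171.3, 60.0], [458.9, 157.0, 70.0]]
side (299, 152) [[461.9, 204.8, 50.0], [462.4, 190.3, 60.0], [463.0, 175.8, 70.0]]
```

View pics/c2.png

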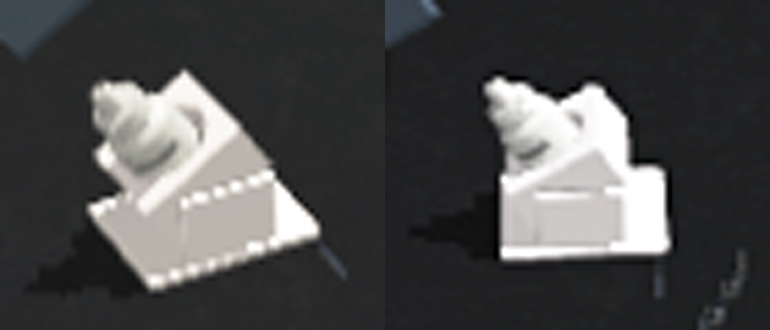

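```bash
python3 - <<'E'
from h import *
import pickle;P=pickle.load(open('b.pkl','rb'))
t=tri([ray(P['wrist'],(324.5,192)),ray(P['scene'],(233.5,152.5)),ray(P['side'],(291.8,148))]);print(t)
t2=tri([ray(P['scene'],(233.5,152.5)),ray(P['side'],(291.8,148))]);print(t2)
t2=tri([ray(P['wrist'],(324.5,192)),ray(P['scene'],(233.5,152.5))]);print(t2)
# body centre where visible body meets block: scene (170,150)/5.5, side (540,150)
t3=tri([ray(P['scene'],(215+165/5.5,135+145/5.5)),ray(P['side'],(272+(548-385)/5.5,132+150/5.5))]);print(t3)
for c in([459,175,58],[462,175,62],[458,174,64]):
  a=axis(.6)
  for n in P: print(c,n,np.round([proj(P[n],np.array(c)+s*a) for s in(-33.5,-10,14,33.5)],1).tolist())
E
```

```text
(array([443.2268847 , 175.33394484,  81.88599441]), [np.float64(1.7575055439239646), np.float64(1.2217738407133194), np.float64(2.1257076020235854)])
(array([443.66686499, 174.57092319,  83.17878496]), [np.float64(1.476579365660276), np.float64(1.4765793656602688)])
(array([443.69349204, 175.02843828,  80.36909961]), [np.float64(0.9184666320827843), np.float64(0.9184666320826259)])
(array([469.43911524, 170.99215455,  49.51528175]), [np.float64(1.0531100789093972), np.float64(1.0531100789093595)])
[459, 175, 58] wrist [[322.9, 182.0], [323.5, 185.7], [324.2, 190.2], [324.9, 194.4]]
[459, 175, 58] scene [[248.3, 166.6], [242.7, 161.4], [236.7, 155.9], [231.7, 151.3]]
[459, 175, 58] side [[304.8, 163.5], [299.9, 158.1], [294.8, 152.4], [290.5, 147.7]]
[462, 175, 62] wrist [[322.9, 186.3], [323.5, 190.4], [324.3, 195.2], [325.0, 199.9]]
[462, 175, 62] scene [[249.3, 165.0], [243.7, 159.7], [237.7, 154.2], [232.7, 149.5]]
[462, 175, 62] side [[305.8, 162.3], [300.9, 156.9], [295.8, 151.2], [291.5, 146.5]]
[458, 174, 64] wrist [[322.1, 185.0], [322.7, 189.1], [323.4, 193.9], [324.0, 198.5]]
[458, 174, 64] scene [[247.9, 164.9], [242.2, 159.6], [236.2, 154.1], [231.2, 149.4]]
[458, 174, 64] side [[304.4, 162.0], [299.5, 156.5], [294.3, 150.8], [290.1, 146.2]]
```

```bash
python3 - <<'E'
from h import *
a=axis(.6); c=np.array([461,175,56.])
e=plan([(c+60*a,Rt([-1,0,0],-a))]);print(e[0])
E
```

```text
[0.5, 0.33, 3.32, 0.001, -0.015, 0.0, 0.54, 0.34, 3.31, 0.001, -0.015, 0.001]
[427.14026799 175.02514441 105.49716432]
```

Call:
step_arm:
  plan: [0.5,0.3,3.3,0.001,-0.015,0.0,0.5,0.3,3.3,0.001,-0.015,0.001,0,0,0,0,0,0,0,0,0,0,0,0]
  hand: 7

```text
time_s: 3.75
ee_pos: [420.7, 169.8, 125.5]
ee_rot: [-179.5, 34.1, 180.0]
force: [0.1, -0.0, -0.0]
gripper_width: 70.9
gripper_force: 0.0
```

```bash
python3 - <<'E'
from h import *
P={n:viewer.grab_frame(n) for n in('wrist','scene','side')}
rs=[]
for n in P:
    r=viewer.pinpoint('bottle_center',P[n])
    if r: print(n,np.round(r[0]['location'],1),round(r[0]['score'],2)); rs.append(ray(P[n],r[0]['location']))
if len(rs)>1: X,e=tri(rs);print(X.round(1),np.round(e,1))
a=axis(.6)
print(np.round([proj(P['wrist'],np.array([461,175,56.])+s*a) for s in(-33.5,0,14,33.5)],1).tolist(), pose()[0])
w=P['wrist']['img'][80:280,200:460]; s=P['side']['img'][110:190,255:359]
cv2.imwrite('pics/d.png',np.hstack([cv2.resize(x,(390,300),interpolation=cv2.INTER_CUBIC) for x in(w,s)])[:,:,::-1])
E
```

```text
wrist [326.  205.1] 0.94
scene [243.3 160.7] 0.74
side [298.3 154.9] 0.73
[463.8 177.4  55.6] [2.6 5.5 4.4]
[[320.7, 192.6], [321.2, 201.4], [321.5, 205.8], [321.9, 212.8]] [421.38840224 170.32081145 127.29434367]
```

View pics/d.png

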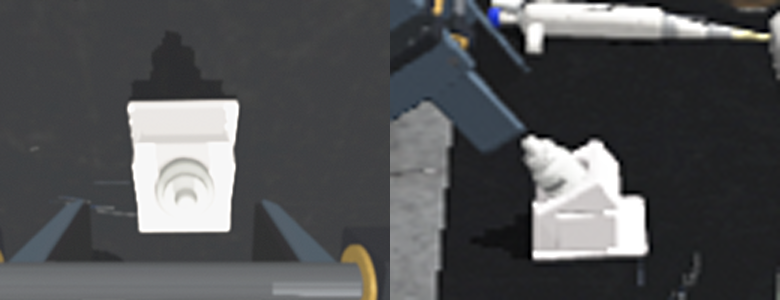

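```bash
python3 - <<'E'
from h import *
a=axis(.61); c=np.array([459.5,176.3,54.5])
e=plan([(c+35*a,Rt([-1,0,0],-a)),(c+9*a,Rt([-1,0,0],-a))],vmax=15);print(e[0]); print(sensors.state()['qpos'].round(0))
E
```

```text
[0.25, 0.16, 1.16, -0.002, -0.003, -0.001, 0.25, 0.15, 1.17, -0.001, -0.003, -0.001, 0.26, 0.15, 1.16, -0.002, -0.003, 0.0, 0.26, 0.15, 1.16, -0.001, -0.002, -0.001, 0.0, 0.0, 1.3, 0.0, 0.0, 0.0]
[0.0, 0.0, 1.3, 0.0, 0.0, 0.0]
[454.28626077 176.25778861  61.89053212]
[ 33.   5. 136. -62.  21.  -1.]
```

Call:
step_arm:
  plan: [0.3,0.2,1.2,-0.002,-0.003,0,0.3,0.2,1.2,-0.001,-0.003,0,0.2,0.1,1.2,-0.001,-0.003,0,0.2,0.1,1.2,-0.001,-0.002,0,0,0,0,0,0,0]

```text
time_s: 4.47
ee_pos: [442.4, 179.4, 93.8]
ee_rot: [-179.7, 33.9, 179.8]
force: [-0.2, 0.5, 1.2]
gripper_width: 70.0
gripper_force: 0.0
```

```bash
python3 - <<'E'
from h import *
a=axis(.61); c=np.array([459.5,176.3,54.5])
p,Q=pose();print(p,Q.round(3).tolist(),sensors.state()['qpos'].round(0))
e=plan([(c+9*a,Rt([-1,0,0],-a))],vmax=13);print(e[0])
E
```

```text
[442.40701275 179.38871686  93.80731551] [[-0.83, 0.006, 0.558], [0.002, 1.0, -0.007], [-0.558, -0.004, -0.83]] [ 33.  11. 136. -77.  18.  14.]
[0.26, -0.1, 1.11, -0.002, -0.006, -0.001, 0.27, -0.1, 1.1, -0.002, -0.006, -0.001, 0.28, -0.09, 1.1, -0.003, -0.006, 0.0]
[454.32907798 176.33917554  61.89739239]
```

```bash
python3 - <<'E'
from h import *
a=axis(.61); c=np.array([459.5,176.3,54.5]); t=axis(.36); T=Rt([-1,0,0],-t)
e=plan([(c+35*a-5*t,T)],vmax=13);print(e[0]); e=plan([(c+16*a-5*t,T)],vmax=13,start=e);print(e[0])
E
```

```text
[0.48, -0.15, 0.6, -0.003, 0.116, -0.001, 0.4, -0.15, 0.66, -0.003, 0.116, -0.002]
[441.22403334 176.34221445  78.46112424]
[-0.24, 0.0, 0.92, 0.0, 0.0, 0.0, -0.23, 0.0, 0.92, 0.0, 0.0, 0.0]
[452.10092171 176.33411204  62.89374702]
```

Call:
step_arm:
  plan: [0.5,-0.2,0.6,-0.003,0.06,0,0.4,-0.1,0.2,-0.003,0.06,-0.001,0,0,0.2,0,0.06,-0.001,0,0,0.2,0,0.06,0,0,0,0,0,0,0]

```text
time_s: 4.88
ee_pos: [442.7, 174.1, 84.4]
ee_rot: [-179.5, 24.8, 179.6]
force: [-0.1, 0.6, 0.9]
gripper_width: 70.0
gripper_force: 0.0
```

```bash
python3 - <<'E'
from h import *
a=axis(.61); c=np.array([459.5,176.3,54.5]); t=axis(.36); T=Rt([-1,0,0],-t)
p,Q=pose();print(p,Q.round(3).tolist(),sensors.state()['qpos'].round(0))
e=plan([(c+17*a-5*t,T)],vmax=9);print(e[0])
E
```

```text
[442.71370201 174.14128621  84.42022779] [[-0.907, 0.01, 0.42], [0.006, 1.0, -0.012], [-0.42, -0.009, -0.907]] [ 28.  12. 130. -38.  20. -28.]
[0.02, 0.08, 0.75, -0.004, 0.025, -0.002, 0.01, 0.08, 0.75, -0.004, 0.024, -0.002, -0.02, 0.07, 0.74, -0.004, 0.025, -0.002]
[451.54825142 176.26236283  63.81053523]
```

Call:
step_arm:
  plan: [0,0.1,0.7,-0.004,0.025,-0.002,0,0.1,0.7,-0.004,0.025,-0.002,0,0.1,0.7,-0.004,0.025,-0.002,0,0,0,0,0,0,0,0,0,0,0,0]

```text
time_s: 5.3
ee_pos: [448.9, 175.7, 63.7]
ee_rot: [-179.8, 20.5, -179.9]
force: [-0.7, 0.0, -0.3]
gripper_width: 69.8
gripper_force: 0.0
```

```bash
python3 - <<'E'
from h import *
a=axis(.61); c=np.array([459.5,176.3,54.5]); t=axis(.36); T=Rt([-1,0,0],-t)
p,Q=pose();print(p,Q.round(3).tolist(),sensors.state()['qpos'].round(0),sensors.state()['force'])
e=plan([(c+15*a-5*t,T)],vmax=9);print(e[0])
P={n:viewer.grab_frame(n) for n in('wrist','scene','side')}
w=P['wrist']['img'][80:280,200:460]; s=P['side']['img'][120:180,268:346];q=P['scene']['img'][130:190,211:289]
cv2.imwrite('pics/e.png',np.hstack([cv2.resize(x,(390,300),interpolation=cv2.INTER_CUBIC) for x in(s,q)])[:,:,::-1])
E
```

```text
[448.85330001 175.739097    63.67780776] [[-0.937, -0.001, 0.35], [-0.002, 1.0, -0.003], [-0.35, -0.004, -0.937]] [ 26.  15. 128. -26.  21. -41.] [-0.72549218  0.04772357 -0.27564276]
[-0.3, 0.06, 0.28, -0.003, -0.003, 0.002]
[452.64249894 176.33680798  62.1015105 ]
```

View pics/e.png

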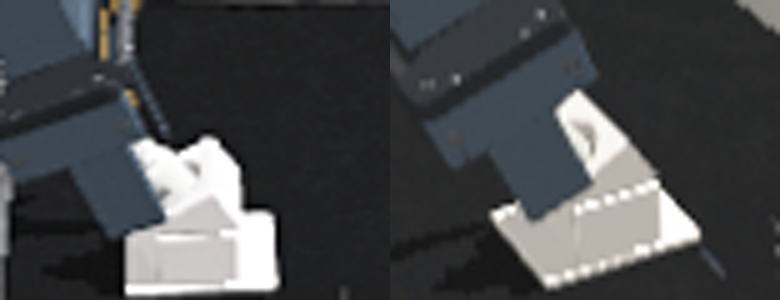

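Call:
step_arm:
  plan: [-0.5,0.1,0.2,0,-0.003,0,0,0,0,0,0,0]

```text
time_s: 5.62
ee_pos: [455.0, 177.5, 63.9]
ee_rot: [-179.9, 20.7, -179.8]
force: [0.8, -0.2, 0.3]
gripper_width: 69.8
gripper_force: 0.0
```

Call:
step_arm:
  plan: [0,0,0,0,0,0,0,0,0,0,0,0,0,0,0,0,0,0,0,0,0,0,0,0,0,0,0,0,0,0]
  hand: 2.5
  newtons: 15

```text
time_s: 6.03
ee_pos: [454.1, 177.0, 63.4]
ee_rot: [-179.8, 20.6, -179.8]
force: [-0.2, -0.3, -1.1]
gripper_width: 39.8
gripper_force: 0.0
```

Call:
step_arm:
  plan: [0,0,0,0,0,0,0,0,0,0,0,0,0,0,0,0,0,0,0,0,0,0,0,0,0,0,0,0,0,0]

```text
time_s: 6.45
ee_pos: [454.2, 177.0, 63.5]
ee_rot: [-179.8, 20.6, -179.9]
force: [1.0, -1.2, 0.7]
gripper_width: 31.5
gripper_force: 15.0
```

```bash
python3 - <<'E'
from h import *
p,Q=pose(); a=axis(.57)
e=plan([(p+30*a,Q),(p+80*a+[0,0,15],Q)],vmax=16)
E
```

```text
[0.31, 0.0, -1.47, 0.0, 0.0, 0.0, 0.32, -0.01, -1.46, 0.0, 0.0, 0.0, 0.13, 0.0, -1.57, 0.0, 0.0, 0.0, 0.13, 0.0, -1.58, 0.0, 0.0, 0.0, 0.13, 0.0, -1.57, 0.0, 0.0, 0.0]
[0.12, -0.01, -1.58, 0.0, 0.0, 0.0]
```

Call:
step_arm:
  plan: [0.3,0,-1.4,0,0,0,0.3,0,-1.5,0,0,0,0.2,0,-1.6,0,0,0,0.2,0,-1.6,0,0,0,0.1,0,-1.6,0,0,0]

```text
time_s: 6.87
ee_pos: [416.0, 177.0, 132.0]
ee_rot: [-179.8, 20.5, -179.8]
force: [0.9, 0.8, -0.1]
gripper_width: 31.7
gripper_force: 15.0
```

Call:
step_arm:
  plan: [0.1,0,-2.5,0,0,0,0,0,-2.5,0,0,0,0,0,-2.5,0,0,0,0,0,0,0,0,0,0,0,0,0,0,0]

```text
time_s: 7.28
ee_pos: [389.7, 177.7, 202.6]
ee_rot: [-179.9, 20.7, -179.9]
force: [-0.2, -0.2, -0.3]
gripper_width: 31.7
gripper_force: 15.0
```

```bash
python3 - <<'E'
from h import *
P={n:viewer.grab_frame(n) for n in('wrist','scene','side')}
p,Q=pose();print(p,Q.round(3).tolist(),sensors.state()['qpos'].round(0),sensors.state()['gripper_force'])
w=P['wrist']['img'][100:300,190:450]; u,v=np.round(proj(P['side'],p)).astype(int);s=P['side']['img'][v-40:v+40,u-52:u+52]
cv2.imwrite('pics/f.png',np.hstack([cv2.resize(x,(390,300),interpolation=cv2.INTER_CUBIC) for x in(w,s)])[:,:,::-1])
for t in('case','nest','lid_hinge','lid_edge'):
    rs=[]
    for n in('scene','side'):
        r=viewer.pinpoint(t,P[n])
        if r: print(t,n,np.round(r[0]['location'],1),round(r[0]['score'],2)); rs.append(ray(P[n],r[0]['location']))
    if len(rs)>1: X,e=tri(rs);print(X.round(1),np.round(e,1))
E
```

```text
[388.96561156 176.88257328 200.17430889] [[-0.937, -0.001, 0.35], [-0.003, 1.0, -0.004], [-0.35, -0.004, -0.937]] [ 31.  -2. 122. -15.  43. -50.] 14.99386752373539
case scene [370.5 287.7] 0.79
case side [324.  290.6] 0.79
[ 518.1 -280.2   14.9] [1.4 1.4]
nest scene [372.6 273.3] 0.58
nest side [328. 283.] 0.96
[ 527.9 -271.5   34.8] [2.1 2.1]
lid_hinge scene [347.8 254.1] 0.77
lid_hinge side [325.9 259.9] 0.84
[ 525.4 -194.8   22.4] [0.4 0.4]
lid_edge scene [333.  194.4] 0.72
lid_edge side [316.3 206.9] 0.84
[ 506.7 -159.7  153.7] [1. 1.]
```

View pics/f.png

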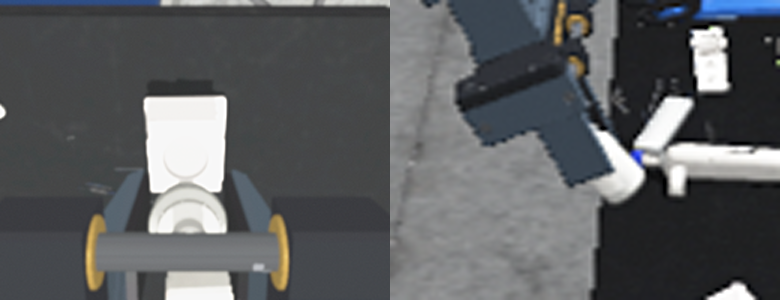

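```bash
python3 - <<'E'
from h import *
import pickle;P=pickle.load(open('b.pkl','rb'))
D=dict(nest=(37.5,[('scene',(372,275)),('scene',(372.6,273.3)),('side',(328,283))]),case=(0,[('scene',(371,289)),('side',(328,293)),('scene',(370.5,287.7)),('side',(324,290.6))]),
hinge=(36,[('scene',(347,255)),('side',(324,260)),('scene',(347.8,254.1)),('side',(325.9,259.9))]))
for k,(z,l) in D.items():
    print(k,[atz(P[n],uv,z).round(1)[:2].tolist() for n,uv in l])
nest=np.array([526,-272,37.5]); d=.225; az=np.radians(97); h=np.array([np.cos(az),np.sin(az),0]); u=np.array([0,0,1.])
zt=np.sin(d)*h-np.cos(d)*u; T=Rt(np.cos(d)*h+np.sin(d)*u,zt)
off=T@[-1.8,-.7,10.3]
p,Q=pose()
e=plan([(p+[25,-40,35],Q),(nest-off+[0,0,190],T)],vmax=36); print(e, off)
E
```

```text
nest [[524.0, -273.7], [527.4, -270.9], [527.4, -276.5]]
case [[525.1, -275.2], [527.3, -273.3], [526.1, -272.2], [518.6, -266.1]]
hinge [[514.1, -207.4], [520.9, -207.2], [516.8, -206.2], [525.2, -207.0]]
[-1.78, -2.01, -1.19, 0.0, 0.0, 0.0, -1.78, -2.01, -1.2, 0.0, 0.0, 0.0, -0.81, -3.15, 0.3, 0.007, 0.037, 0.113, -1.17, -3.04, 0.28, 0.007, 0.037, 0.113, -1.51, -2.89, 0.26, 0.007, 0.037, 0.113]
[-1.84, -2.69, 0.21, 0.007, 0.037, 0.113, -2.13, -2.47, 0.16, 0.007, 0.037, 0.113, -2.4, -2.21, 0.09, 0.007, 0.037, 0.113, -2.64, -1.93, 0.01, 0.008, 0.037, 0.112, -2.84, -1.62, -0.08, 0.007, 0.036, 0.113]
[-3.0, -1.29, -0.17, 0.008, 0.037, 0.112, -3.11, -0.95, -0.28, 0.007, 0.036, 0.113, -3.19, -0.59, -0.38, 0.007, 0.037, 0.112, -3.22, -0.24, -0.5, 0.008, 0.036, 0.113, -3.2, 0.12, -0.62, 0.007, 0.037, 0.112]
(array([ 526.73695587, -272.42066981,  237.99104956]), array([[-1.18975651e-01,  9.92536002e-01, -2.67783177e-02],
       [ 9.67448533e-01,  1.21951046e-01,  2.21745976e-01],
       [ 2.23356508e-01,  4.75727646e-04, -9.74736705e-01]])) [ -0.76100198   0.45400743 -10.44197075]
```

Call:
step_arm:
  plan: [-1.8,-2.0,-1.2,0,0,0,-1.8,-2.0,-1.2,0,0,0,-0.8,-3.1,0.2,0.007,0.037,0.113,-1.2,-3.0,0.3,0.007,0.037,0.113,-1.5,-2.9,0.2,0.007,0.037,0.113]

```text
time_s: 8.25
ee_pos: [440.8, 42.7, 239.2]
ee_rot: [175.4, 13.4, 159.8]
force: [0.8, -0.5, -0.4]
gripper_width: 31.5
gripper_force: 15.0
```

Call:
step_arm:
  plan: [-1.8,-2.7,0.2,0.007,0.037,0.113,-2.1,-2.5,0.1,0.007,0.037,0.113,-2.4,-2.2,0,0.007,0.037,0.113,-2.6,-1.9,0,0.007,0.037,0.113,-2.8,-1.6,-0.1,0.007,0.037,0.113]

```text
time_s: 8.67
ee_pos: [482.6, -114.8, 241.0]
ee_rot: [173.9, -0.6, 128.4]
force: [0.3, 0.5, 0.4]
gripper_width: 31.4
gripper_force: 15.0
```

Call:
step_arm:
  plan: [-3.0,-1.3,-0.2,0.007,0.037,0.113,-3.1,-1.0,-0.3,0.007,0.037,0.113,-3.2,-0.6,-0.4,0.007,0.037,0.113,-3.2,-0.2,-0.5,0.007,0.037,0.113,-3.2,0.1,-0.6,0.007,0.037,0.113]

```text
time_s: 9.08
ee_pos: [525.0, -272.6, 241.3]
ee_rot: [179.9, -13.3, 96.5]
force: [0.7, 0.6, -0.2]
gripper_width: 31.1
gripper_force: 15.0
```

Call:
step_arm:
  plan: [0,0,0,0,0,0,0,0,0,0,0,0,0,0,0,0,0,0]

```text
time_s: 9.33
ee_pos: [524.3, -270.4, 241.0]
ee_rot: [179.9, -13.2, 96.8]
force: [-0.2, 0.8, 0.7]
gripper_width: 31.4
gripper_force: 15.0
```

```bash
python3 - <<'E'
from h import *
p,Q=pose();print(p,Q.round(3).tolist(),sensors.state()['qpos'].round(0),sensors.state()['gripper_force'])
P={n:viewer.grab_frame(n) for n in('wrist','scene','side')}
import pickle;pickle.dump(P,open('g.pkl','wb'))
for t in('bottle_center','nest','lid_hinge','lid_edge','case'):
    rs=[]
    for n in P:
        r=viewer.pinpoint(t,P[n])
        if r: print(t,n,np.round(r[0]['location'],1),round(r[0]['score'],2)); rs.append(ray(P[n],r[0]['location']))
    if len(rs)>1: X,e=tri(rs);print(X.round(1),np.round(e,1))
w=cv2.resize(P['wrist']['img'],(480,300)); L=[]
for n in('scene','side'):
    u,v=np.round(proj(P[n],p-[0,0,20])).astype(int); print(n,u,v); L.append(cv2.resize(P[n]['img'][v-50:v+50,u-40:u+40],(240,300),interpolation=cv2.INTER_CUBIC))
cv2.imwrite('pics/g.png',np.hstack([cv2.resize(P['wrist']['img'][:, 80:560],(300,300))]+L)[:,:,::-1])
E
```

```text
[ 524.30675017 -270.43107314  241.0035028 ] [[-0.116, 0.993, -0.026], [0.967, 0.119, 0.227], [0.229, 0.001, -0.973]] [-34.  24.  81.  10.  84. -42.] 14.993923885922413
bottle_center wrist [319.2 247.8] 0.88
bottle_center scene [385.3 188. ] 0.96
bottle_center side [325.3 216.4] 0.9
[ 526.3 -273.   230.2] [2.4 1.3 3.3]
nest wrist [317.9 218.4] 0.76
nest scene [374.  272.4] 0.98
nest side [327.3 282.3] 0.85
[ 528.8 -272.8   38.4] [2.  1.8 3.4]
lid_hinge wrist [319.8 171.9] 0.94
lid_hinge scene [349.2 252.6] 0.73
lid_hinge side [321.3 261.6] 0.69
[ 520.  -209.5   37.5] [6.  3.3 6. ]
lid_edge wrist [317.4  98.5] 0.66
lid_edge scene [330.5 194.2] 0.76
lid_edge side [315.7 204.6] 0.61
[ 509.3 -149.1  148.2] [5.  2.5 4.9]
case wrist [317.8 210.5] 0.67
case scene [371.2 286. ] 0.61
case side [322.8 292.4] 0.86
[ 525.2 -267.9   -0.9] [6.1 4.9 9.6]
scene 382 193
side 326 218
```

View pics/g.png

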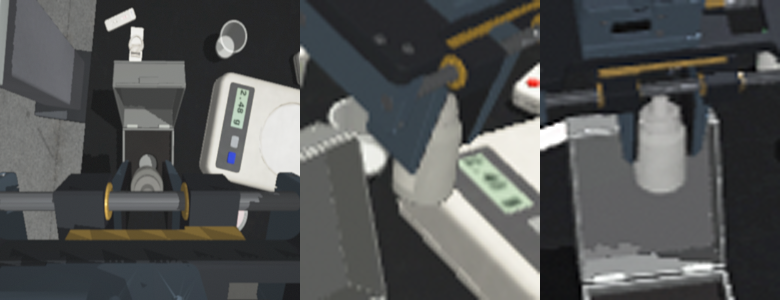

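```bash
python3 - <<'E'
from h import *
p,Q=pose()
az=np.radians(96.8); d=.225;h=np.array([np.cos(az),np.sin(az),0]); u=np.array([0,0,1.])
T=Rt(np.cos(d)*h+np.sin(d)*u,np.sin(d)*h-np.cos(d)*u)
plan([(p+[2.5,-.7,-145],T)],vmax=30)
E
```

```text
[-0.68, 0.04, 2.82, 0.0, -0.001, 0.0, -0.68, 0.04, 2.82, 0.001, -0.001, 0.0, -0.67, 0.05, 2.82, 0.0, -0.001, 0.0, -0.67, 0.04, 2.82, 0.001, -0.001, 0.0, -0.67, 0.05, 2.82, 0.0, -0.001, 0.0]
```

Call:
step_arm:
  plan: [-0.7,0.05,2.8,0,-0.001,0,-0.7,0.05,2.8,0,-0.001,0,-0.7,0.05,2.8,0,0,0,-0.7,0.05,2.8,0,0,0,-0.6,0.05,2.8,0,0,0]

```text
time_s: 10.65
ee_pos: [527.6, -272.0, 96.3]
ee_rot: [179.8, -13.0, 96.8]
force: [0.2, 0.0, -0.5]
gripper_width: 31.2
gripper_force: 15.0
```

Call:
step_arm:
  plan: [0,0,0,0,0,0,0,0,0,0,0,0,0,0,0,0,0,0]

```text
time_s: 10.9
ee_pos: [528.5, -272.4, 99.0]
ee_rot: [179.8, -13.0, 96.8]
force: [0.7, -0.2, -1.0]
gripper_width: 31.9
gripper_force: 15.0
```

```bash
python3 - <<'E'
from h import *
p,Q=pose();print(p,Q.round(3).tolist())
P={n:viewer.grab_frame(n) for n in('wrist','scene','side')}
for t in('bottle_center','nest'):
    rs=[]
    for n in P:
        r=viewer.pinpoint(t,P[n])
        if r: print(t,n,np.round(r[0]['location'],1),round(r[0]['score'],2)); rs.append(ray(P[n],r[0]['location']))
    if len(rs)>1: X,e=tri(rs);print(X.round(1),np.round(e,1))
L=[]
for n in('scene','side'):
    u,v=np.round(proj(P[n],[526,-272,60])).astype(int); L.append(cv2.resize(P[n]['img'][v-40:v+40,u-50:u+50],(400,320),interpolation=cv2.INTER_CUBIC)); print(n,u,v)
cv2.imwrite('pics/i.png',np.hstack(L)[:,:,::-1])
E
```

```text
[ 528.48421969 -272.37441164   99.0198025 ] [[-0.116, 0.993, -0.022], [0.968, 0.118, 0.223], [0.225, 0.004, -0.974]]
bottle_center wrist [319.5 249.1] 0.84
bottle_center scene [378.4 255.8] 0.69
bottle_center side [326.1 265.2] 0.87
[ 528.5 -275.6   89.7] [4.7 2.9 5.3]
nest wrist [314.4 232.4] 0.7
nest scene [374.2 273.8] 0.92
nest side [326.9 284. ] 0.93
[ 528.2 -273.9   35. ] [1.9 2.5 4. ]
scene 374 265
side 327 274
```

View pics/i.png

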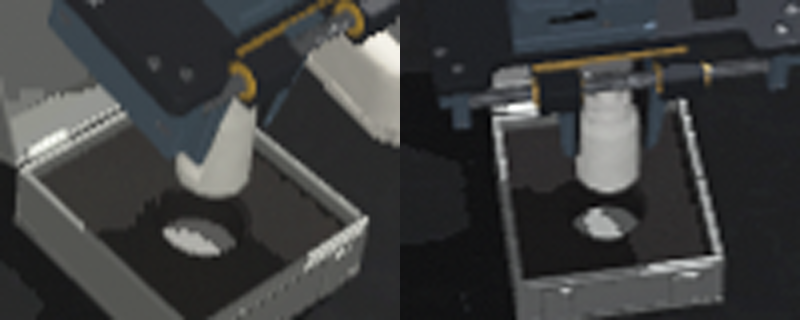

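```bash
python3 - <<'E'
from h import *
import pickle;P=pickle.load(open('b.pkl','rb'))
for z in (50,54,58): print(z,atz(P['scene'],(377.5,270.75),z).round(1),atz(P['side'],(329,278.5),z).round(1))
print(tri([ray(P['scene'],(377.5,270.75)),ray(P['side'],(329,278.5))]))
print('rim',atz(P['scene'],(374,284),28),atz(P['side'],(328.5,290),28))
E
```

```text
50 [ 530.8 -279.    50. ] [ 529.7 -274.8   50. ]
54 [ 528.1 -281.8   54. ] [ 529.6 -278.2   54. ]
58 [ 525.5 -284.6   58. ] [ 529.4 -281.7   58. ]
(array([ 529.23298276, -279.89290352,   53.73369823]), [np.float64(1.465357538008712), np.float64(1.4653575380087092)])
rim [ 520.05288666 -286.5237113    28.        ] [ 527.97348523 -288.06074531   28.        ]
```

```bash
python3 - <<'E'
from h import *
import pickle;P=pickle.load(open('b.pkl','rb'));G=pickle.load(open('g.pkl','rb'))
f=lambda n,uv,z=36: atz(P[n],uv,z).round(1).tolist()
print('FL',f('side',(307.5,304.75)),'FR',f('side',(357,298.5)),'BL',f('side',(301.2,264)),'BR',f('side',(347.7,259)))
print('scene FR',f('scene',(415.25,280.5)),'BL',f('scene',(329,268.75)))
az=np.radians(96.5);h=np.array([np.cos(az),np.sin(az),0]);l=np.array([-h[1],h[0],0])
for N in([527,-273,28],[526,-279,28]):
  N=np.array(N,float);c=N+8*h
  for n in('scene','side'):
    im=cv2.resize(P[n]['img'],None,fx=4,fy=4,interpolation=cv2.INTER_CUBIC)[:,:,::-1].copy()
    q=lambda X:[int(round(4*v+2)) for v in proj(P[n],X)]
    pts=np.array([q(N+20*(np.cos(t)*h+np.sin(t)*l)) for t in np.linspace(0,6.28,40)])
    cv2.polylines(im,[pts],True,(0,255,0)); 
    cv2.polylines(im,[np.array([q(c+[0,0,8]+sx*60*h+sy*55*l) for sx,sy in((1,1),(1,-1),(-1,-1),(-1,1))])],True,(0,0,255))
    u,v=q(N); cv2.imwrite(f'pics/j_{n}_{int(-N[1])}.png',im[v-150:v+150,u-200:u+200])
r=[np.hstack([cv2.imread(f'pics/j_{n}_{k}.png') for n in('scene','side')]) for k in(273,279)]
cv2.imwrite('pics/j.png',np.vstack(r))
E
```

```text
FL [482.6, -332.1, 36.0] FR [586.8, -320.1, 36.0] BL [469.2, -217.2, 36.0] BR [574.8, -206.4, 36.0]
scene FR [584.7, -322.6, 36.0] BL [465.2, -220.4, 36.0]
```

View pics/j.png

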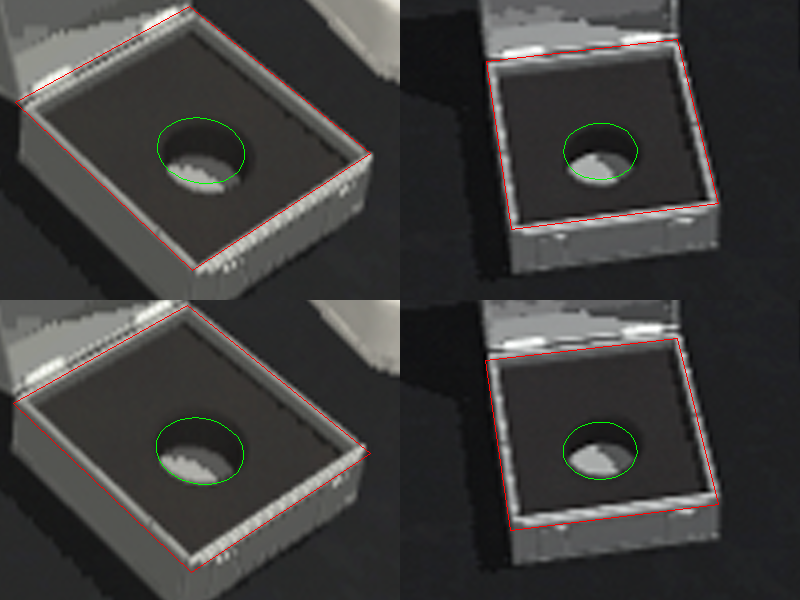

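```bash
python3 - <<'E'
from h import *
p,Q=pose();print(p)
t=np.array([528.2,-270.3,p[2]])
e=plan([(t-[0,0,34],Q)],vmax=12); e=plan([(t-[0,0,52],Q)],vmax=6,start=e)
E
```

```text
[ 527.65639299 -271.86774353   98.01045903]
[-0.21, 0.02, 1.12, 0.0, 0.0, 0.0, -0.21, 0.02, 1.11, 0.0, 0.0, 0.0, -0.2, 0.02, 1.12, 0.0, 0.0, 0.0]
[-0.14, 0.0, 0.58, 0.0, 0.0, 0.0, -0.13, 0.0, 0.59, 0.0, 0.0, 0.0, -0.14, 0.0, 0.58, 0.0, 0.0, 0.0]
```

Call:
step_arm:
  plan: [-0.2,0.02,1.1,0,0,0,-0.2,0,1.1,0,0,0,-0.2,0,1.1,0,0,0,0,0,0,0,0,0,0,0,0,0,0,0]

```text
time_s: 11.77
ee_pos: [526.9, -269.6, 62.5]
ee_rot: [-180.0, -13.2, 96.8]
force: [-0.1, -0.2, -0.0]
gripper_width: 31.8
gripper_force: 15.0
```

```bash
python3 - <<'E'
from h import *
s=sensors.state();print(s['ee_pos'],s['force'],s['torque'],s['gripper_width'])
E
```

```text
[ 526.88561038 -269.57801232   62.50953483] [-0.09359037 -0.19402817 -0.02754732] [-0.22487504  0.00520398  0.0069874 ] 31.804290558409484
```

Call:
step_arm:
  plan: [-0.1,0,0.5,0,0,0,-0.1,0,0.4,0,0,0,0,0,0,0,0,0,0,0,0,0,0,0]

```text
time_s: 12.1
ee_pos: [527.6, -270.0, 54.7]
ee_rot: [179.9, -13.1, 96.8]
force: [0.1, -0.1, -0.5]
gripper_width: 31.2
gripper_force: 15.0
```

Call:
step_arm:
  plan: [-0.06,0,0.25,0,0,0,0,0,0,0,0,0,0,0,0,0,0,0]

```text
time_s: 12.35
ee_pos: [527.6, -270.1, 52.3]
ee_rot: [179.9, -13.1, 96.8]
force: [-0.4, -0.2, 0.0]
gripper_width: 31.5
gripper_force: 15.0
```

Call:
step_arm:
  plan: [-0.05,0,0.2,0,0,0,0,0,0,0,0,0,0,0,0,0,0,0]

```text
time_s: 12.6
ee_pos: [527.6, -270.1, 50.1]
ee_rot: [179.9, -13.1, 96.8]
force: [0.1, 0.4, -1.6]
gripper_width: 31.5
gripper_force: 15.0
```

Call:
step_arm:
  plan: [-0.03,0,0.15,0,0,0,0,0,0,0,0,0,0,0,0,0,0,0]

```text
time_s: 12.85
ee_pos: [527.6, -270.0, 48.6]
ee_rot: [179.9, -13.1, 96.8]
force: [0.2, 0.2, -0.2]
gripper_width: 31.5
gripper_force: 15.0
```

Call:
step_arm:
  plan: [-0.03,0,0.15,0,0,0,0,0,0,0,0,0,0,0,0,0,0,0]

```text
time_s: 13.1
ee_pos: [527.6, -270.0, 47.0]
ee_rot: [179.9, -13.1, 96.8]
force: [-0.4, -0.3, 0.0]
gripper_width: 31.6
gripper_force: 15.0
```

Call:
step_arm:
  plan: [-0.03,0,0.12,0,0,0,0,0,0,0,0,0,0,0,0,0,0,0]

```text
time_s: 13.35
ee_pos: [527.8, -270.4, 46.5]
ee_rot: [179.8, -13.0, 96.8]
force: [-1.0, -0.8, 5.5]
gripper_width: 31.5
gripper_force: 15.0
```

Call:
step_arm:
  plan: [0,0,0,0,0,0,0,0,0,0,0,0,0,0,0,0,0,0,0,0,0,0,0,0,0,0,0,0,0,0]
  hand: 5.2

```text
time_s: 13.77
ee_pos: [527.7, -269.9, 45.7]
ee_rot: [179.9, -13.1, 96.8]
force: [-0.1, -1.6, 0.3]
gripper_width: 51.8
gripper_force: 0.3
```

```bash
python3 - <<'E'
from h import *
s=sensors.state();p,Q=pose();print(p,s['force'],s['gripper_width'])
plan([(p+[0,0,110],Q)],vmax=30)
E
```

```text
[ 527.71284266 -269.92077902   45.72756407] [-0.1284195  -1.55813517  0.29506973] 51.8432186101232
[0.62, 0.01, -2.68, 0.0, 0.0, 0.0, 0.62, 0.0, -2.68, 0.0, 0.0, 0.0, 0.62, 0.01, -2.68, 0.0, 0.0, 0.0, 0.63, 0.0, -2.68, 0.0, 0.0, 0.0]
```

Call:
step_arm:
  plan: [0.2,0,-0.8,0,0,0,0.5,0,-2.0,0,0,0,0.6,0,-2.6,0,0,0,0.6,0,-2.6,0,0,0,0.6,0,-2.7,0,0,0]

```text
time_s: 14.18
ee_pos: [527.0, -269.6, 157.1]
ee_rot: [179.9, -13.1, 96.8]
force: [0.1, -0.2, 0.5]
gripper_width: 52.0
gripper_force: 0.0
```

Call:
step_arm:
  plan: [0.6,0,-2.7,0,0,0,0.6,0,-2.7,0,0,0,0.6,0,-2.7,0,0,0,0,0,0,0,0,0]

```text
time_s: 14.52
ee_pos: [529.3, -271.8, 245.3]
ee_rot: [179.3, -12.7, 96.9]
force: [0.8, -0.8, 0.5]
gripper_width: 52.1
gripper_force: 0.0
```

```bash
python3 - <<'E'
from h import *
P={n:viewer.grab_frame(n) for n in('wrist','scene','side')}
for t in('bottle_center','lid_hinge','lid_edge'):
    rs=[]
    for n in P:
        r=viewer.pinpoint(t,P[n])
        if r: print(t,n,np.round(r[0]['location'],1),round(r[0]['score'],2)); rs.append(ray(P[n],r[0]['location']))
    if len(rs)>1: X,e=tri(rs);print(X.round(1),np.round(e,1))
# is bottle upright and down? compare silhouette: bright pixels vs predicted cap-top/side outline
for n in('scene','side'):
    p=P[n]; g=cv2.cvtColor(p['img'],cv2.COLOR_RGB2GRAY)
    N=np.array([528.5,-276.5,4.]); 
    print(n,[np.round(proj(p,N+[0,0,z]),1).tolist() for z in(24,48,67)])
    u,v=np.round(proj(p,N+[0,0,45])).astype(int)
    for r in range(v-18,v+16,2):
        row=g[r,u-16:u+17]; b=np.where(row>130)[0]; print(r,(b.min()+u-16,b.max()+u-16) if len(b) else None)
print(pose())
E
```

```text
bottle_center wrist [316.6 215.9] 0.84
bottle_center scene [371.5 271.5] 0.6
bottle_center side [326.2 281.3] 0.64
[ 528.7 -271.    39.3] [7.4 3.6 5.4]
lid_hinge wrist [312.5 167.2] 0.66
lid_hinge scene [344.1 253.2] 0.88
[ 517.7 -203.8   34.5] [6.5 6.5]
lid_edge wrist [312.7  96. ] 0.93
lid_edge scene [332.6 194.4] 0.84
lid_edge side [317.3 205.4] 0.89
[ 512.2 -149.2  146.7] [3.1 2.6 4.1]
scene [[374.4, 278.6], [375.7, 269.5], [376.9, 262.1]]
253 (np.int64(382), np.int64(383))
255 (np.int64(384), np.int64(385))
257 (np.int64(387), np.int64(388))
259 (np.int64(389), np.int64(390))
261 (np.int64(374), np.int64(392))
263 (np.int64(370), np.int64(380))
265 (np.int64(369), np.int64(381))
267 (np.int64(369), np.int64(382))
269 (np.int64(367), np.int64(382))
271 (np.int64(366), np.int64(383))
273 (np.int64(366), np.int64(383))
275 (np.int64(366), np.int64(383))
277 (np.int64(367), np.int64(382))
279 (np.int64(365), np.int64(382))
281 (np.int64(365), np.int64(382))
283 (np.int64(365), np.int64(381))
285 (np.int64(367), np.int64(381))
side [[328.5, 285.8], [328.5, 278.5], [328.4, 272.6]]
261 (np.int64(312), np.int64(326))
263 None
265 None
267 None
269 None
271 (np.int64(326), np.int64(330))
273 (np.int64(323), np.int64(333))
275 (np.int64(323), np.int64(334))
277 (np.int64(323), np.int64(335))
279 (np.int64(322), np.int64(335))
281 (np.int64(321), np.int64(335))
283 (np.int64(322), np.int64(335))
285 (np.int64(322), np.int64(335))
287 (np.int64(322), np.int64(335))
289 (np.int64(321), np.int64(335))
291 (np.int64(322), np.int64(334))
293 None
(array([ 527.19388957, -270.58575743,  238.26314026]), array([[-0.11557634,  0.99297588, -0.02531811],
       [ 0.96714513,  0.11830716,  0.22501938],
       [ 0.22643413,  0.00152063, -0.97402529]]))
```

```bash
cat > lid.py <<'E'
from h import *
H=np.array([521,-208.5,36.]);h=np.array([-.116,.993,0]);T=Rt(h,[0,0,-1])
W=lambda a,z:H+h*a+[0,0,z-36]
def K(th):
    t=np.radians(th); return W(-100*np.cos(t)+40*np.sin(t)+16,36+100*np.sin(t)+40*np.cos(t)+14)
E
python3 - <<'E'
from lid import *
e=plan([(W(108,242),T)],vmax=36); e=plan([(W(108,134),T)],vmax=36,start=e);print(e[0])
E
```

```text
[3.34, 0.03, 0.7, 0.0, -0.046, 0.0, 3.36, 0.03, 0.54, 0.0, -0.046, 0.001, 3.39, 0.02, 0.39, 0.0, -0.045, 0.0, 3.4, 0.03, 0.24, 0.001, -0.046, 0.001, 3.4, 0.02, 0.08, 0.0, -0.045, 0.0]
[0.0, 0.0, 3.6, 0.0, 0.0, 0.0, 0.0, 0.0, 3.6, 0.0, 0.0, 0.0, 0.0, 0.0, 3.6, 0.0, 0.0, 0.0]
[ 508.48672951 -101.23206196  133.99913778]
```

Call:
step_arm:
  plan: [3.3,0,0.7,0,-0.046,0,3.4,0,0.5,0,-0.046,0,3.4,0,0.4,0,-0.045,0,3.4,0,0.2,0,-0.046,0,3.4,0,0.1,0,-0.045,0]
  hand: 0

```text
time_s: 15.53
ee_pos: [506.7, -100.3, 243.1]
ee_rot: [179.8, 0.1, 96.7]
force: [-0.3, -0.1, -0.0]
gripper_width: 21.4
gripper_force: 0.0
```

Call:
step_arm:
  plan: [0,0,3.6,0,0,0,0,0,3.6,0,0,0,0,0,3.6,0,0,0,0,0,0,0,0,0,0,0,0,0,0,0]

```text
time_s: 15.95
ee_pos: [506.5, -101.2, 134.0]
ee_rot: [-179.9, -0.1, 96.8]
force: [0.3, -0.2, -0.4]
gripper_width: 0.7
gripper_force: 0.0
```

```bash
python3 - <<'E'
from lid import *
p,Q=pose();print(p,Q.round(3).tolist(),sensors.state()['force'])
e=plan([(W(75,134),T),(K(90),T)],vmax=16)
print(e[0]);e=plan([(K(x),T) for x in (82,74,66,58,50,42,34,26,18)],vmax=30,start=e);print(e[0])
E
```

```text
[ 506.50295782 -101.18808211  134.02014047] [[-0.118, 0.993, -0.001], [0.993, 0.118, 0.001], [0.001, -0.001, -1.0]] [ 0.3372782  -0.19723951 -0.36271501]
[-1.11, 0.06, 0.0, 0.0, 0.0, 0.001, -1.11, 0.06, 0.0, -0.001, -0.001, 0.001, -1.11, 0.07, 0.0, 0.0, 0.0, 0.0, -0.95, 0.0, -0.8, 0.0, 0.0, 0.0, -0.95, 0.0, -0.8, 0.0, 0.0, 0.0]
[ 514.5142598  -152.90779408  149.98813052]
[-1.43, 0.0, -0.46, 0.0, 0.0, 0.0, -1.48, 0.0, -0.26, 0.0, 0.0, 0.0, -1.5, 0.0, -0.04, 0.0, 0.0, 0.0, -1.49, 0.0, 0.16, 0.0, 0.0, 0.0, -1.46, 0.0, 0.37, 0.0, 0.0, 0.0]
[-1.39, 0.0, 0.56, 0.0, 0.0, 0.0, -1.3, 0.0, 0.76, 0.0, 0.0, 0.0, -1.18, 0.0, 0.93, 0.0, 0.0, 0.0, -1.04, 0.0, 1.08, 0.0, 0.0, 0.0]
[ 528.78249331 -274.77061223  118.96940931]
```

Push to about upright, then check.

Call:
step_arm:
  plan: [-1.1,0.06,0,0,0,0,-1.1,0.06,0,0,0,0,-1.1,0.06,0,0,0,0,-1.0,0,-0.8,0,0,0,-1.0,0,-0.8,0,0,0]

```text
time_s: 16.37
ee_pos: [515.6, -155.7, 152.0]
ee_rot: [179.8, 0.0, 96.7]
force: [0.0, 2.1, -1.4]
gripper_width: 0.6
gripper_force: 0.7
```

Call:
step_arm:
  plan: [-1.4,0,-0.4,0,0,0,-1.4,0,-0.2,0,0,0,-1.4,0,0,0,0,0,0,0,0,0,0,0]

```text
time_s: 16.7
ee_pos: [521.1, -199.0, 157.3]
ee_rot: [179.8, 0.2, 96.7]
force: [-0.0, 0.6, 0.6]
gripper_width: 0.3
gripper_force: 0.0
```

```bash
python3 - <<'E'
from lid import *
p,Q=pose();print(p,'h',(p-H)@h,sensors.state()['force'])
P={n:viewer.grab_frame(n) for n in('scene','side')}
rs=[]
for n in P:
    r=viewer.pinpoint('lid_edge',P[n])
    if r: print(n,np.round(r[0]['location'],1),round(r[0]['score'],2)); rs.append(ray(P[n],r[0]['location']))
if len(rs)>1:
    X,e=tri(rs);d=X-H;print(X.round(1),np.round(e,1),'theta',np.degrees(np.arctan2(d[2],-d@h))-9.46)
e=plan([(K(x),T) for x in (58,50,42,34,26,18)],vmax=30)
E
```

```text
[ 521.12899938 -199.04341742  157.27704222] h 9.375422577694629 [-0.01542257  0.59702835  0.63830232]
scene [368.1 216.4] 0.72
side [327.1 283.5] 0.46
[ 520.3 -290.7  130.7] [50.8 50.8] theta 39.81351290698475
[-1.61, -0.07, 0.04, 0.001, 0.0, 0.002, -1.45, 0.0, 0.37, 0.0, 0.0, 0.0, -1.39, 0.0, 0.56, 0.0, 0.0, 0.0, -1.3, 0.0, 0.76, 0.0, 0.0, 0.0, -1.18, 0.0, 0.93, 0.0, 0.0, 0.0]
[-1.04, 0.0, 1.08, 0.0, 0.0, 0.0]
```

Call:
step_arm:
  plan: [-1.6,-0.05,0.1,0,0,0,-1.4,0,0.4,0,0,0,-1.4,0,0.6,0,0,0,-1.3,0,0.8,0,0,0,-1.2,0,0.9,0,0,0]

```text
time_s: 17.32
ee_pos: [528.2, -265.4, 128.0]
ee_rot: [179.9, 0.0, 96.8]
force: [0.0, 1.0, 0.5]
gripper_width: 0.3
gripper_force: 0.4
```

Call:
step_arm:
  plan: [-1.0,0,1.1,0,0,0,0,0,0,0,0,0,0,0,0,0,0,0]

```text
time_s: 17.57
ee_pos: [528.8, -274.5, 116.5]
ee_rot: [180.0, -0.1, 96.7]
force: [0.8, 0.3, -0.3]
gripper_width: 0.6
gripper_force: 0.0
```

```bash
python3 - <<'E'
from lid import *
p,Q=pose();print(p,'h',(p-H)@h,sensors.state()['force'])
P={n:viewer.grab_frame(n) for n in('scene','side')}
rs=[]
for n in P:
    r=viewer.pinpoint('lid_edge',P[n])
    if r: print(n,np.round(r[0]['location'],1),round(r[0]['score'],2)); rs.append(ray(P[n],r[0]['location']))
if len(rs)>1:
    X,e=tri(rs);d=X-H;print(X.round(1),np.round(e,1),'theta',np.degrees(np.arctan2(d[2],-d@h))-9.46)
e=plan([(K(x),T) for x in (10,4,0)],vmax=30);print(e[0])
E
```

```text
[ 528.84242645 -274.54870394  116.46466015] h -66.49608447935444 [ 0.76448127  0.32803582 -0.2901948 ]
scene [395.1 271. ] 0.94
side [328.4 280.7] 0.89
[ 526.4 -323.9   96.7] [2.2 2.2] theta 18.314797028597688
[-0.97, -0.1, 1.16, 0.003, 0.001, 0.003, -0.54, 0.0, 0.99, 0.0, 0.0, 0.0, -0.3, 0.0, 0.69, 0.0, 0.0, 0.0]
[ 530.73694514 -291.89086288   89.96000232]
```

Call:
step_arm:
  plan: [-1.0,-0.1,1.1,0,0,0,-0.5,0,0.8,0,0,0,-0.3,0,0.5,0,0,0,0,0,0,0,0,0,0,0,0,0,0,0]

```text
time_s: 18.18
ee_pos: [530.0, -292.2, 93.0]
ee_rot: [180.0, -0.1, 96.8]
force: [-0.7, -0.5, 0.4]
gripper_width: 0.3
gripper_force: 0.0
```

Call:
step_arm:
  plan: [0,0,0.2,0,0,0,0,0,0,0,0,0,0,0,0,0,0,0]

```text
time_s: 18.43
ee_pos: [530.5, -292.0, 92.0]
ee_rot: [179.9, 0.0, 96.8]
force: [-0.3, 0.4, 1.1]
gripper_width: 0.4
gripper_force: 0.0
```

Call:
step_arm:
  plan: [0,0,0.15,0,0,0,0,0,0,0,0,0,0,0,0,0,0,0]

```text
time_s: 18.68
ee_pos: [530.5, -292.1, 90.5]
ee_rot: [179.9, 0.0, 96.8]
force: [0.0, 0.4, 1.0]
gripper_width: 0.4
gripper_force: 0.2
```

Call:
step_arm:
  plan: [0,0,0.1,0,0,0,0,0,0,0,0,0,0,0,0,0,0,0]

```text
time_s: 18.93
ee_pos: [530.6, -292.2, 90.3]
ee_rot: [179.8, 0.0, 96.8]
force: [-1.7, 0.6, 5.6]
gripper_width: 0.3
gripper_force: 2.8
```

Call:
step_arm:
  plan: [0,0,0.1,0,0,0,0,0,0,0,0,0,0,0,0,0,0,0]

```text
time_s: 19.18
ee_pos: [530.6, -292.2, 90.2]
ee_rot: [179.8, 0.0, 96.8]
force: [-1.9, 1.4, 9.8]
gripper_width: 0.7
gripper_force: 5.2
```

Call:
step_arm:
  plan: [0,0,0.15,0,0,0,0,0,0,0,0,0,0,0,0,0,0,0]

```text
time_s: 19.43
ee_pos: [530.7, -292.2, 90.1]
ee_rot: [179.8, 0.1, 96.8]
force: [-4.3, 2.1, 18.0]
gripper_width: 0.4
gripper_force: 8.8
```

Call:
step_arm:
  plan: [0,0,-0.6,0,0,0,0,0,-2.0,0,0,0,0,0,-3.5,0,0,0,0,0,-3.5,0,0,0,0,0,-3.5,0,0,0]

```text
time_s: 19.85
ee_pos: [529.8, -291.8, 218.8]
ee_rot: [179.9, -0.0, 96.8]
force: [0.4, -0.5, 0.2]
gripper_width: 0.2
gripper_force: 0.0
```

Call:
step_arm:
  plan: [0,0,-2,0,0,0,0,0,0,0,0,0,0,0,0,0,0,0]

```text
time_s: 20.1
ee_pos: [530.5, -292.2, 238.7]
ee_rot: [179.8, 0.1, 96.8]
force: [-0.3, 0.1, -1.9]
gripper_width: 0.6
gripper_force: 0.0
```

```bash
python3 - <<'E'
from lid import *
P={n:viewer.grab_frame(n) for n in('scene','side')}
rs=[]
for n in P:
    r=viewer.pinpoint('lid_edge',P[n])
    if r: print(n,np.round(r[0]['location'],1),round(r[0]['score'],2)); rs.append(ray(P[n],r[0]['location']))
X,e=tri(rs);d=X-H;print(X.round(1),np.round(e,1),'theta',np.degrees(np.arctan2(d[2],-d@h))-9.46)
for t in('small_bottle','cup','cassette','bottle_center'):
    print(t,[(n,np.round(q['location']),round(q['score'],2)) for n in P for q in viewer.pinpoint(t,P[n])[:1]])
print(pose()[0],sensors.state()['force'])
E
```

```text
scene [397.5 285.7] 0.97
side [331.9 293.7] 0.75
[ 533.1 -329.2   61.9] [2.3 2.3] theta 2.597704085514737
small_bottle [('scene', array([324., 176.]), 0.62), ('side', array([360., 193.]), 0.62)]
cup [('scene', array([361., 194.]), 0.92), ('side', array([385., 214.]), 0.69)]
cassette [('scene', array([264., 228.]), 0.65), ('side', array([286., 217.]), 0.68)]
bottle_center []
[ 530.12099575 -292.12214676  237.68679978] [-0.54797354  0.01611176  0.60242238]
```

```bash
python3 -c "
from workcell import env
print(env.finger_overhang, env.job_done())"
```

```text
the job is handed in; nothing more can be done
14.0 None
```

The bottle stands in the well, the case is pressed shut and the job is handed in at about 20 s. Fingertip height on the lid read 76.1 mm against 76 mm for fully shut, though the last camera estimate read about 2.6° open, which I took as measurement noise, and the small bottle, cup and cassette stayed put.

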